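# Set the dust-extraction damper and start the extractor

## Task

Push the lever of the round dust damper along its scale until it points at the wide-headed marker pin, then press the big button on the grey switch box right down to start the extractor and let it come up again. Do it all by pushing gently with the fingers: do not pinch the lever's knob, do not press the small button, and leave everything else on the bench where it is.

Things in the scene. Friction and masses are not known exactly. Their poses are not given: they have to be found in the camera images.
- damper: Fixed iris damper. Its origin is on the bench under the ring's turning axis, z up; its -x axis is the middle of the scale. A light wooden scale board, 285 x 300 x 12 mm, reaches 175 mm from the axis towards -x and 110 mm towards +x; on it stands a round steel collar (radius 96 mm, top 48 mm above the bench). Dark scale strokes every 10 degrees are inlaid in the board on its -x side.
- damper_axis (a point): Point on the vertical turning axis of the damper's ring, 48 mm above the bench.
- lever_knob (a point): Point on the axis of the upright black round knob on the lever, 80 mm above the bench and 106 mm from the damper's axis. The knob is 14 mm in diameter and stands from 58 to 102 mm above the bench. The flat steel lever under it (12 mm wide, 53 to 59 mm above the bench) runs radially out from the ring (radius 76 mm) and ends in a narrow pointer 129 mm from the axis. This point's own x axis lies along the lever, towards the damper's axis.
- damper_lever (a joint): Angle of ring and lever about the damper's vertical axis, rad: 0 with the lever along the damper's -x axis, growing counter-clockwise seen from above; stops at -0.95 and 0.95. The lever stays where it is left; it takes about 3 N at the knob to move it.
- wide_pin_top (a point): Centre of the top of the wide-headed marker pin, fixed upright on the scale board: dark steel, head 26 mm in diameter, stem 10 mm, top 35 mm above the bench, so lower than the lever. It is 125 to 170 mm from the damper's axis, on either side of the middle of the scale. The lever points at it when damper axis, knob and pin lie in one vertical plane.
- slim_pin_top (a point): Centre of the top of the other marker pin, plain, slim, dark steel: 8 mm in diameter, just as high, on the other side of the scale. Not the one to set.
- switch_box: Fixed grey switch box, 110 (x) x 150 (y) x 45 mm; origin at the centre of its underside. Two black push buttons on its top face.
- big_button_top (a point): Centre of the top of the big round button (diameter 38 mm). It goes straight down.
- big_button (a joint): Travel of the big button, m: 0 up, 0.006 fully down. It springs back and needs about 5 N.
- small_button_top (a point): Centre of the top of the small round button (diameter 20 mm), 76 mm from the big one. Not to be pressed.
- small_button (a joint): Travel of the small button, m: 0 up, 0.006 fully down.
- glue: Loose glue bottle, 60 mm in diameter, 150 mm high; origin under its centre.
- tape: Loose tape measure, 66 x 34 x 60 mm high; origin under its centre.
- offcut: Loose wood offcut, 90 x 40 x 25 mm high; origin under its centre.
- tub: Loose clear round tub, 96 mm wide, 55 mm high; origin under its centre.
- screwdriver: Loose screwdriver lying flat along its x axis, about 30 mm high.
- stick: Loose wooden stick, 100 (x) x 13 x 13 mm; origin under its centre.
- socket: Loose steel wrench socket, 40 mm in diameter, 34 mm high; origin under its centre.
There are look-alikes about, which are no part of the job. Leave any blue, green or yellow look-alike of the switch_box alone.

How it is judged:
On the way, in this order (a step that is already met when the one before it is completed fails the run):
1. the lever stands still, pointing at the wide-headed pin (y of wide_pin_top in the frame of lever_knob between -0.006 and 0.006 m and velocity of joint damper_lever between -0.03 and 0.03 rad/s), for 0.3 s.
2. the big button is pressed right down (value of joint big_button above 0.0045 m), for 0.03 s.
At the end, for the whole second after the job is handed in: The lever rests pointing at the wide-headed pin: the pin's centre is within 6 mm of the lever's centre line drawn out. The big button has been pressed (at least 4.5 of 6 mm) and both buttons are up (all of step 1 and value of joint each of big_button, small_button below 0.0015 m); the robot touches nothing.
It fails at once if the small button is pressed (value of joint small_button above 0.003 m).
It fails at once if the big button is pressed while the lever does not point at the wide-headed pin (6 mm) (value of joint big_button above 0.003 m and not (y of wide_pin_top in the frame of lever_knob between -0.006 and 0.006 m)).
It fails at once if the lever or damper is pinched or pushed with more than 30 N (contact force between damper and the fingers above 30 N).
It fails at once if another thing on the bench is shifted or lifted by more than 20 mm (distance of any of glue, tape, offcut, tub, screwdriver, stick, socket from where it was at the start of the episode above 0.02 m).
It also fails if it takes over 48 s, if anything falls off the work surface, if the arm or the gripper's body presses on something with over 40 N, if the wrist force passes 120 N, or if a joint passes its speed limit or range.

## Robot

A 6-joint arm with a two-finger parallel gripper is mounted at the origin on the work surface. World frame = base frame: x ahead of the robot, y to its left, z up, the work surface at z = 0. Lengths are in m, angles in rad, forces in N, time in s.
With the tool pointing down it reaches from about 0.25 to 0.725 m from the base axis. Payload 4 kg.
Tool frame: the origin (TCP) lies midway between the tips of the shut fingers; the grasp point (between the pads) lies 19 mm behind it; z points along the fingers, y is the direction in which the jaws open and shut (so a half turn about z gives the same grasp; the last joint's range is limited). The gripper opens to 85 mm and grips with 20 to 120 N. Pads are 22 mm wide; open, the fingers measure 114 mm over their backs; the gripper's body (76 mm by 85 mm) begins 54 mm behind the grasp point. The pads swing forward as they close: fully open they stand 13 mm farther back than shut.
Start: joints at [-1.126, 0.241, 0.005, 1.335, 0, 1.571], TCP at [0.215, -0.451, 0.231] pointing down, gripper open.
Joint ranges: [-2.72, 2.72], [-1.05, 1.87], [-1.09, 1.28], [-1.99, 2.15], [-1.42, 1.44], [-3.14, 3.14]. Speed limits (rad/s): [2.79, 2.79, 3.14, 3.14, 3.14, 3.14].

## Interface

Orientations are given as a unit quaternion [x, y, z, w].
In Python, from workcell import get_obs, camera, camera_model, job_done, masks_of gives the robot as it stands.
- The arm moves only by the tool jog_arm, never from a script. Its argument "deltas" is a list that holds one entry, the list of rows, each a list of 7 numbers: the shift along the tool's x, y, z in mm, then the turn, a rotation vector about the tool's x, y, z in degrees, then the finger opening in mm, from 0 to 85.4. A call has 1 to 5 rows; each row shifts and turns the pose as measured when the row begins, along the tool's axes as they then stand; what a row does not reach is not made up. A row lasts 1/10 s, in which the tool goes at most 50 mm and 8.59 degrees, less where a joint would pass 70% of its speed; a pose out of reach is approached as far as the arm can. A call with a gripper value outside its range is refused whole. The fingers move at their own pace and stop on an object; the grip force is fixed at half the most. Time passes only in rows, so rows that do not move let the fingers close. It gives the time, the measured TCP pose, the force and the opening at its end, in the units of the state.
- get_obs(): the state, without advancing time (a new reading comes with each control period).
- camera(name): name is "side" or "top" or "wrist"; returns the picture (480x640x3 uint8, red, green, blue); there is no depth.
- camera_model(name): a dict with "fovy" (degrees; the focal length in pixels is half the picture's height over the tangent of half this angle, whatever the lens; pixels are square), "cx", "cy" (the principal point, pixels), "pose" (4x4, takes a point from camera to world coordinates); the wrist camera has in their place "T_tool_cam" (4x4, takes a point from camera to tool coordinates, whose origin is the TCP and whose axes are the flange's). Camera axes: x right, y down, z forward; pixel columns grow to the right and rows downward; lengths in m; the calibration is good to about 2 mm. A picture is of the moment at which its call begins: read the wrist's pose just before it. camera_model takes no time and is no camera call.
- job_done(): hands the job in, once; it reports no verdict.
Trained networks look in the newest picture that a camera, given by its name, has taken for a name from the list of things; names that differ only in an ending like _2 or _b are one class to them, and where a whole thing is asked for, a point or a joint stands for the part that bears it (a point fixed in the world has none). Each returns a list of dicts, best first, with "conf" (0 to 1); they miss things now and then, are a little off and sometimes report something else, mostly with a low value. They report only what shows in the picture. A call takes as long as a camera call. They do not tell look-alikes from the thing itself.
- masks_of(target, camera): "pixels" (480x640 bool, what is visible of it) and "at" ([column, row] in pixels, amid what is visible of it).
The state is a dict: "clock": time; "joint_pos": joint angles; "joint_vel": joint speeds; "tau": joint torques, N m; "eef_pos": TCP position; "tool_rot": TCP orientation; "ft_force": force on the tool from outside, world axes, zero at the start; "ft_torque": the same for the moment, N m; "grip_width": finger opening in m.
Only numpy, scipy, OpenCV 4.12 (cv2) and the standard library are available. Lean on these libraries where they do the work, as an engineer would, in place of code of your own. Each camera call takes 0.05 s, during which the arm holds its last target. There are 200 camera calls.

## Working session

There is one attempt and no reset: what is moved stays moved. The work goes in short steps, Python scripts to look and compute and a tool call to move; the robot and the scene stay as the last step left them, time stands still between calls to the robot, and variables do not carry over. Pictures are saved under pics/ and viewed, about 8 in all and at most 12, crops included, and the job is handed in when it is done.

Besides the shell and the picture viewer there is one more tool, called as a command line: name --argument value ..., lists and objects as JSON in quotes. jog_arm: Moves the arm, as the interface text tells. Its arguments: {"type":"object","properties":{"deltas":{"type":"array"}},"required":["deltas"]}

```bash
mkdir -p pics; ls
python3 - <<'E'
from workcell import *
import cv2,numpy as np
o=get_obs();print(o['clock'],o['eef_pos'],o['tool_rot'],o['grip_width'])
for n in("top","side"):
    im=camera(n);cv2.imwrite(f"pics/{n}0.png",im[:,:,::-1]);m=camera_model(n);print(n,m['fovy'],m['cx'],m['cy'],np.round(m['pose'],4).tolist())
    for t in("lever_knob","wide_pin_top","slim_pin_top","big_button_top","small_button_top","switch_box","damper"):
        print(t,[(np.round(d['at']).tolist(),round(d['conf'],2),int(d['pixels'].sum())) for d in masks_of(t,n)])
print(get_obs()['clock'])
E
```

```text
pics
0.0 [ 0.21486122 -0.45078066  0.23041218] [ 9.75371339e-01  2.20566694e-01 -2.17958324e-04 -1.01832046e-03] 0.0851922335882865
top 45.65883131541113 316.7450352916141 240.64894491018933 [[-0.0103, -0.9927, 0.1199, 0.3231], [-0.9998, 0.0083, -0.0165, 0.0874], [0.0154, -0.1201, -0.9926, 1.6145], [0.0, 0.0, 0.0, 1.0]]
lever_knob [([335.0, 148.0], 0.7, 534), ([410.0, 208.0], 0.55, 2406), ([250.0, 220.0], 0.48, 18)]
wide_pin_top []
slim_pin_top []
big_button_top [([243.0, 336.0], 0.74, 160), ([432.0, 324.0], 0.7, 157), ([278.0, 222.0], 0.65, 137), ([215.0, 169.0], 0.5, 164)]
small_button_top [([186.0, 170.0], 0.62, 32), ([251.0, 221.0], 0.47, 39), ([167.0, 298.0], 0.19, 405)]
switch_box [([232.0, 334.0], 0.94, 2302), ([411.0, 327.0], 0.84, 2322), ([204.0, 175.0], 0.77, 2215), ([268.0, 222.0], 0.69, 2163)]
damper [([405.0, 223.0], 0.95, 10323)]
side 57.474515282985095 318.99473873337377 239.47787947090077 [[-0.9889, -0.0841, 0.1222, 0.3945], [-0.1483, 0.5729, -0.8061, 0.8539], [-0.0022, -0.8153, -0.579, 0.6345], [0.0, 0.0, 0.0, 1.0]]
lever_knob []
wide_pin_top [([351.0, 189.0], 0.62, 27)]
slim_pin_top [([380.0, 435.0], 0.67, 1514)]
big_button_top [([445.0, 312.0], 0.67, 296), ([289.0, 269.0], 0.65, 203), ([188.0, 324.0], 0.57, 312), ([283.0, 294.0], 0.56, 3573), ([418.0, 183.0], 0.46, 82), ([412.0, 168.0], 0.34, 665)]
small_button_top [([353.0, 187.0], 0.72, 36), ([356.0, 252.0], 0.56, 295), ([446.0, 346.0], 0.44, 113)]
switch_box [([442.0, 346.0], 0.77, 4974), ([283.0, 297.0], 0.68, 3573), ([421.0, 201.0], 0.66, 1799), ([181.0, 356.0], 0.59, 5564)]
damper [([315.0, 207.0], 0.97, 5967)]
0.8
```

View pics/top0.png

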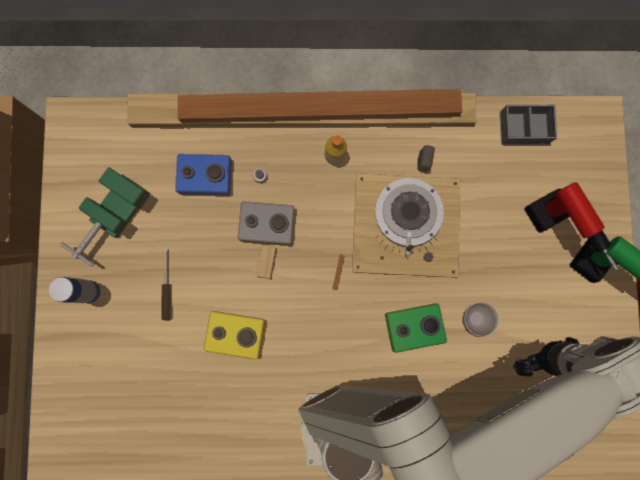

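View pics/side0.png

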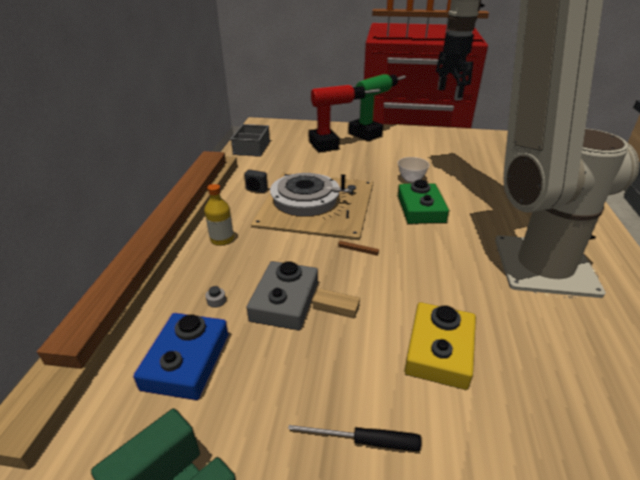

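Top view: the damper ring is at about (408,212), the lever knob near (408,245), the wide pin probably at (428,257) and the slim pin at (382,257). There are four switch boxes: grey (267,222), blue (204,175), yellow (234,335) and green (416,327). I choose the grey one, with its big button at (278,222) and small button at (251,221). Next is the close crop to check this.

```bash
cat > h.py <<'E'
import numpy as np,cv2
from workcell import *
from scipy.spatial.transform import Rotation as R
def pose(name,obs=None):
    m=camera_model(name)
    if 'pose' in m: return m,np.array(m['pose'])
    T=np.eye(4);T[:3,:3]=R.from_quat(obs['tool_rot']).as_matrix();T[:3,3]=obs['eef_pos']
    return m,T@np.array(m['T_tool_cam'])
def unproj(name,uv,z,obs=None):
    m,T=pose(name,obs);f=240/np.tan(np.radians(m['fovy'])/2)
    d=T[:3,:3]@np.array([(uv[0]-m['cx'])/f,(uv[1]-m['cy'])/f,1]);return T[:3,3]+d*(z-T[2,3])/d[2]
def proj(name,p,obs=None):
    m,T=pose(name,obs);f=240/np.tan(np.radians(m['fovy'])/2)
    c=T[:3,:3].T@(np.asarray(p)-T[:3,3]);return np.array([m['cx']+f*c[0]/c[2],m['cy']+f*c[1]/c[2]])
E
python3 - <<'E'
from h import *
print(camera_model('top').keys(),camera_model('wrist'))
im=cv2.imread('pics/top0.png')
a=cv2.resize(im[170:280,345:470],None,fx=5,fy=5,interpolation=cv2.INTER_CUBIC)
cv2.imwrite('pics/c1.png',a)
for n,uv,z in(("knob",(408,245),.1),("axis",(409,211),.048),("wide",(428,257),.035),("slim",(382,257),.035),("big",(278.5,222),.055),("small",(251,221),.055)):print(n,unproj('top',uv,z).round(3))
print(proj('side',unproj('top',(278.5,222),.055)))
E
```

```text
dict_keys(['fovy', 'cx', 'cy', 'pose']) {'fovy': 69.25023152671992, 'cx': 320.39886339283123, 'cy': 238.06793492933542, 'T_tool_cam': array([[ 1.20611049e-03, -9.61243440e-01, -2.75698377e-01,
         6.94998773e-02],
       [ 9.99999243e-01,  1.22608083e-03,  9.99186976e-05,
        -5.24109690e-04],
       [ 2.41982302e-04, -2.75698289e-01,  9.61244191e-01,
        -1.43404108e-01],
       [ 0.00000000e+00,  0.00000000e+00,  0.00000000e+00,
         1.00000000e+00]])}
knob [ 0.492 -0.182  0.1  ]
axis [ 0.594 -0.197  0.048]
wide [ 0.465 -0.249  0.035]
slim [ 0.467 -0.12   0.035]
big [0.564 0.167 0.055]
small [0.568 0.243 0.055]
[287.87072134 270.47466311]
```

View pics/c1.png

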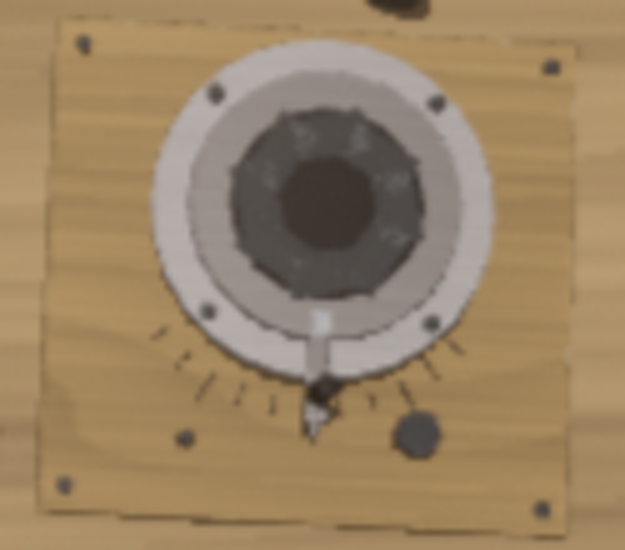

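The crop shows the wide-headed pin at about (428,257), the slim one at (382,258), and the knob and lever near the middle at (409,248). The lever has to swing towards -y. I'll go above it and look with the wrist camera.

jog_arm --deltas '[[[36, -13, 0, 0, 0, 0, 0], [36, -13, 0, 0, 0, 0, 0], [36, -13, 0, 0, 0, 0, 0], [36, -13, 0, 0, 0, 0, 0], [36, -13, 0, 0, 0, 0, 0]]]'

```text
clock: 1.3
eef_pos: [0.3514, -0.3156, 0.2311]
tool_rot: [0.977, 0.215, -0.0, 0.001]
ft_force: [0.1, 0.1, 0.3]
grip_width: 0.0123
```

jog_arm --deltas '[[[36, -13, 0, 0, 0, 0, 0], [36, -13, 0, 0, 0, 0, 0], [36, -13, 0, 0, 0, 0, 0], [36, -13, 0, 0, 0, 0, 0], [36, -13, 0, 0, 0, 0, 0]]]'

```text
clock: 1.8
eef_pos: [0.4926, -0.1749, 0.2318]
tool_rot: [0.977, 0.215, 0.001, 0.002]
ft_force: [-0.3, -0.3, -0.4]
grip_width: 0.0001
```

jog_arm --deltas '[[[0, 0, 0, 0, 0, 8.5, 0], [0, 0, 0, 0, 0, 8.5, 0], [0, 0, 0, 0, 0, 8.5, 0], [0, 0, 0, 0, 0, 0, 0], [0, 0, 0, 0, 0, 0, 0]]]'

```text
clock: 2.3
eef_pos: [0.4971, -0.1693, 0.2309]
tool_rot: [1.0, -0.007, 0.002, 0.002]
ft_force: [-0.1, -0.2, -0.9]
grip_width: -0.0001
```

Run:
```python
from h import *
o=get_obs();print(o['clock'],o['eef_pos'],R.from_quat(o['tool_rot']).as_matrix().round(3).tolist(),o['grip_width'],o['ft_force'],o['joint_pos'])
im=camera('wrist');cv2.imwrite('pics/w1.png',im[:,:,::-1])
for t in("lever_knob","wide_pin_top","slim_pin_top","damper"):
    print(t,[(np.round(d['at'],1).tolist(),round(d['conf'],2),int(d['pixels'].sum())) for d in masks_of(t,'wrist')])
```

```text
2.3 [ 0.49708205 -0.1692845   0.23094414] [[1.0, -0.013, 0.003], [-0.013, -1.0, -0.003], [0.004, 0.003, -1.0]] -7.296624086864086e-05 [-0.06754153 -0.22789106 -0.89471294] [-3.27177807e-01  2.87209196e-01  6.63081223e-02  1.34561333e+00
 -1.83298112e-03  2.82753227e+00]
lever_knob [([347.6, 102.1], 0.76, 27372), ([14.3, 156.3], 0.65, 3379), ([526.8, 370.3], 0.63, 2349)]
wide_pin_top [([399.9, 236.2], 0.6, 471), ([163.4, 264.5], 0.16, 1352)]
slim_pin_top [([273.4, 239.5], 0.42, 80)]
damper [([344.4, 128.4], 0.61, 81700)]
```

View pics/w1.png

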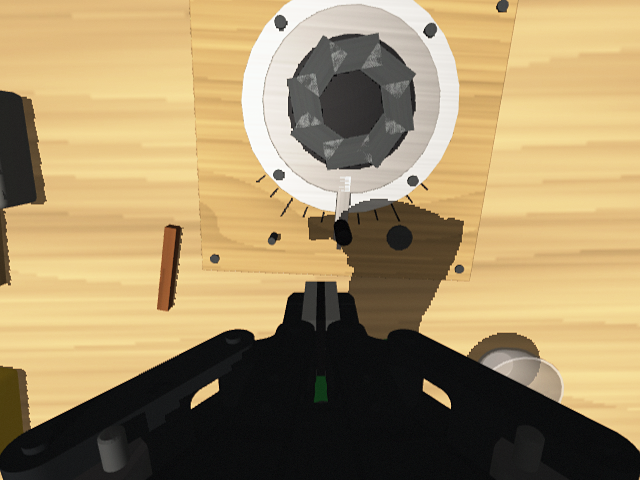

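Wrist view: ring centre at about (352,104), knob at (343,232), wide pin head at (400,237), slim pin at (273,239), with the shut fingers at (320,290). Now I'll turn these into geometry.

Run:
```python
from h import *
from scipy.optimize import least_squares
o=get_obs();im=cv2.imread('pics/w1.png')
# collar outline: bright low-saturation pixels, left/right/upper-bottom edges
hsv=cv2.cvtColor(im,cv2.COLOR_BGR2HSV);w=((hsv[...,1]<40)&(hsv[...,2]>110)).astype(np.uint8);w[230:]=0;w[:,:215]=0;w[:,480:]=0
P=[]
for r in range(10,150,5):
    c=np.where(w[r])[0]; P+=[(c[0]-.5,r),(c[-1]+.5,r)]
X=np.array([unproj('wrist',p,.048,o)[:2] for p in P])
s=least_squares(lambda q:np.hypot(*(X-q[:2]).T)-q[2],[.59,-.19,.096],loss='soft_l1',f_scale=.001);A=s.x[:2];print('axis,r',s.x,np.abs(s.fun).max())
B=np.array([unproj('wrist',p,.05,o)[:2] for p in((280,22),(430,30),(279,175),(413,181))]);print('bolts',B.round(4).tolist(),B.mean(0),np.hypot(*(B-A).T))
g=cv2.cvtColor(im,cv2.COLOR_BGR2GRAY);out=[]
sub=(g[215:260,380:420]<70).astype(np.uint8);n,l,st,ce=cv2.connectedComponentsWithStats(sub);k=1+st[1:,4].argmax();uv=ce[k]+(380,215);print('pin',uv,st[k])
W=unproj('wrist',uv,.035,o)[:2];W2=unproj('top',(428.4,256.8),.035)[:2];print('wide wrist/top',W,W2, 'top axis',unproj('top',(345+325/5,170+207/5),.048)[:2])
a=np.arctan2(*(W-A)[::-1]);rr=np.hypot(*(W-A));print('r pin',rr,'ang',np.degrees(a))
print('knob target',A+.106*(W-A)/rr)
sub=(g[205:255,325:360]<35).astype(np.uint8);n,l,st,ce=cv2.connectedComponentsWithStats(sub);k=1+st[1:,4].argmax();print('knob blob',ce[k]+(325,205),st[k])
K=unproj('wrist',ce[k]+(325,205),.08,o)[:2];print('knob',K,np.hypot(*(K-A)),np.degrees(np.arctan2(*(K-A)[::-1])))
print('lever root',unproj('wrist',(345,185),.056,o)[:2])
```

```text
axis,r [ 0.59427445 -0.19727932  0.09539807] 0.0007273835326293693
bolts [[0.6597, -0.1389], [0.6522, -0.2632], [0.535, -0.1322], [0.5277, -0.2563]] [ 0.59364087 -0.19763131] [0.08773849 0.08772925 0.08804113 0.08899846]
pin [399.01074444 235.12202609] [   0    0   40   41 1303]
wide wrist/top [ 0.47155177 -0.24926859] [ 0.4659167  -0.24993327] top axis [ 0.5924259  -0.19992427]
r pin 0.13328068702161705 ang -157.04092307451765
knob target [ 0.49667138 -0.23862712]
knob blob [342.24528302 232.46361186] [  9  14  18  27 371]
knob [ 0.48721315 -0.18879696] 0.10739680049687965 175.46997686138428
lever root [ 0.52564616 -0.19273647]
```

jog_arm --deltas '[[[-5, -22, 0, 0, 0, 0, 0], [0, 0, 40, 0, 0, 0, 0], [0, 0, 40, 0, 0, 0, 0], [0, 0, 35, 0, 0, 0, 0], [0, 0, 0, 0, 0, 0, 0]]]'

```text
clock: 3.05
eef_pos: [0.4949, -0.1487, 0.1156]
tool_rot: [1.0, -0.007, 0.006, 0.003]
ft_force: [-1.8, -0.2, 0.1]
grip_width: -0.0
```

Run:
```python
from h import *
o=get_obs();print(o['clock'],o['eef_pos'],o['ft_force'])
im=camera('wrist');cv2.imwrite('pics/w2.png',im[:,:,::-1])
```

```text
3.05 [ 0.49493001 -0.14873011  0.11562624] [-1.84472723 -0.15486791  0.12038983]
```

View pics/w2.png

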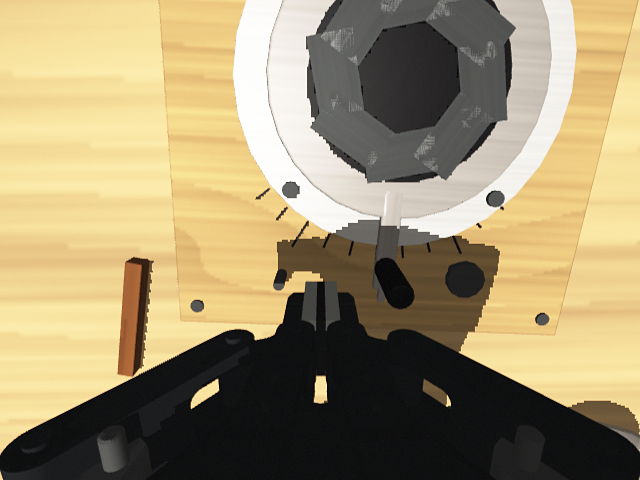

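The knob top is at (401,295). The fingers at (320,290) stand clear of it on the +y side. I'll go down beside it.

jog_arm --deltas '[[[-4, 0, 22, 0, 0, 0, 0], [0, 0, 20, 0, 0, 0, 0], [0, 0, 0, 0, 0, 0, 0], [0, 8, 0, 0, 0, 0, 0], [0, 6, 0, 0, 0, 0, 0]]]'

```text
clock: 3.6
eef_pos: [0.5009, -0.1668, 0.0865]
tool_rot: [1.0, -0.006, 0.016, 0.006]
ft_force: [-0.2, -0.4, 0.1]
grip_width: -0.0001
```

jog_arm --deltas '[[[0, 5, 0, 0, 0, 0, 0], [0, 5, 0, 0, 0, 0, 0], [0, 5, 0, 0, 0, 0, 0], [0, 5, 0, 0, 0, 0, 0], [0, 0, 0, 0, 0, 0, 0]]]'

```text
clock: 4.1
eef_pos: [0.5034, -0.1884, 0.0902]
tool_rot: [1.0, -0.006, 0.019, 0.004]
ft_force: [1.4, 0.0, -1.4]
grip_width: -0.0002
```

jog_arm --deltas '[[[-6, 0, 8, 0, -2.2, 0, 0], [-4, 0, 6, 0, 0, 0, 0], [0, 0, 0, 0, 0, 0, 0]]]'

```text
clock: 4.4
eef_pos: [0.5039, -0.1905, 0.0814]
tool_rot: [1.0, -0.006, 0.01, 0.006]
ft_force: [-0.3, 0.6, -0.1]
grip_width: 0.0001
```

Run:
```python
from h import *
o=get_obs();print(o['clock'],o['eef_pos'],o['ft_force'],R.from_quat(o['tool_rot']).as_matrix()[:,2],o['joint_vel'].round(3))
im=camera('wrist');cv2.imwrite('pics/w3.png',im[150:,150:550,::-1])
```

```text
4.4 [ 0.50393589 -0.19047562  0.08139709] [-0.31991784  0.61892593 -0.05100858] [ 0.0202647  -0.01263094 -0.99971486] [ 0.006  0.008  0.039  0.012 -0.01  -0.   ]
```

View pics/w3.png

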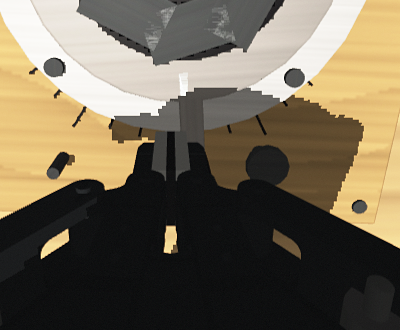

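Run:
```python
from h import *
o=get_obs();A=np.array([.5943,-.1973])
for u in((191,100),(192,135),(183,80)):
    p=unproj('wrist',(u[0]+150,u[1]+150),.058,o)[:2];print(p.round(4),np.degrees(np.arctan2(*(p-A)[::-1])),np.hypot(*(p-A)))
for a in (175,180,-175,-157):
    k=A+.106*np.array([np.cos(np.radians(a)),np.sin(np.radians(a))]);print(a,k.round(4),proj('wrist',[*k,.08],o)-150,proj('wrist',[*k,.1],o)-150)
print(proj('wrist',o['eef_pos'],o)-150)
im=cv2.imread('pics/w3.png')[60:240,100:320]
cv2.imwrite('pics/w3b.png',cv2.resize(np.clip((im/255.)**.45*255,0,255).astype(np.uint8),None,fx=3.5,fy=3.3,interpolation=cv2.INTER_CUBIC))
```

```text
[ 0.5194 -0.2013] -176.9464295527294 0.07504115548476152
[ 0.5004 -0.2019] -177.1869737439513 0.09405509904954333
[ 0.5298 -0.1973] 179.96119465350628 0.06447852515662049
175 [ 0.4887 -0.1881] [165.63927583 176.90837847] [165.6222991  201.37905268]
180 [ 0.4883 -0.1973] [185.41414546 177.37913303] [188.06764995 201.8800913 ]
-175 [ 0.4887 -0.2065] [205.16858581 176.29487933] [210.4902372  200.65146535]
-157 [ 0.4967 -0.2387] [274.94874475 159.57524484] [289.8757827  181.94542924]
[170.93962546 148.04022398]
```

View pics/w3b.png

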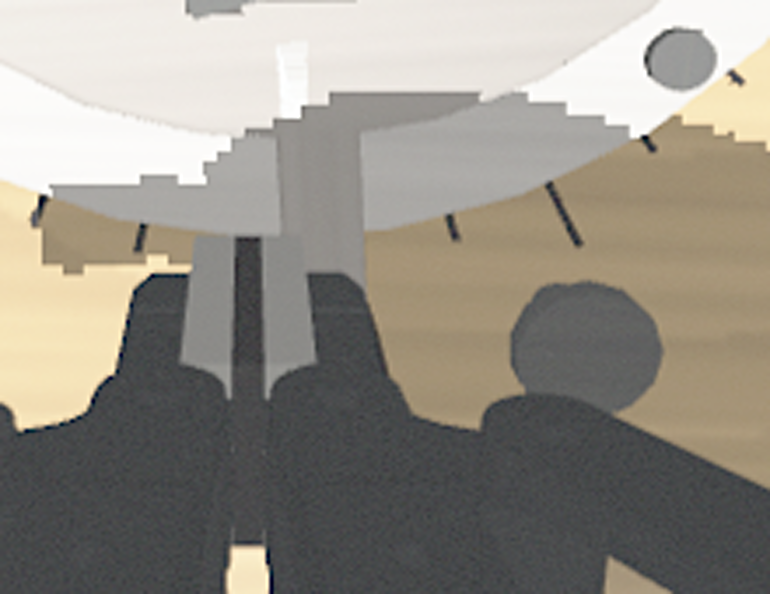

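The lever is now at about -177° and the target is about -157°. The fingers have drifted to +x, so I'll back off a little and recentre on the knob before pushing on.

jog_arm --deltas '[[[-8, -4, 3, 0, -1, 0, 0], [-8, 0, 3, 0, 0, 0, 0], [0, 0, 0, 0, 0, 0, 0]]]'

```text
clock: 4.75
eef_pos: [0.5045, -0.1905, 0.0821]
tool_rot: [1.0, -0.004, 0.018, 0.011]
ft_force: [-0.2, 1.8, 0.7]
grip_width: 0.0002
```

jog_arm --deltas '[[[0, 0, 0, 0, 0, 0, 0], [0, 0, 0, 0, 0, 0, 0], [0, 0, 0, 0, 0, 0, 0]]]'

```text
clock: 5.05
eef_pos: [0.5046, -0.191, 0.0823]
tool_rot: [1.0, -0.004, 0.018, 0.012]
ft_force: [2.3, 1.9, 1.7]
grip_width: 0.0001
```

Run:
```python
from h import *
o=get_obs()
for k in o: print(k,np.round(o[k],4))
```

```text
clock 5.05
joint_pos [-0.3563  0.3987 -0.1834  0.9475 -0.0099  2.794 ]
joint_vel [-0.0009  0.0025  0.0003  0.0008 -0.0023  0.0002]
tau [-1.14390e+00 -4.08455e+01  2.06038e+01  5.21500e-01 -6.44000e-01
  4.80000e-03]
eef_pos [ 0.5046 -0.191   0.0823]
tool_rot [ 0.9998 -0.0045  0.0176  0.0118]
ft_force [2.3229 1.9347 1.6663]
ft_torque [ 0.262  -0.4825  0.0114]
grip_width 0.0001
```

The fingers' edge is resting against the knob's inner side, because they slipped round it in +x. I'll back off to +y, shift to -x and straighten up.

jog_arm --deltas '[[[0, -12, 0, 0, 0, 0, 0], [0, -12, 0, 0, 0, 0, 0], [0, 0, 0, 0, 0, 0, 0], [-8, 0, 0, 0, -2, 0, 0], [0, 0, 0, 0, 0, 0, 0]]]'

```text
clock: 5.55
eef_pos: [0.4915, -0.1641, 0.079]
tool_rot: [1.0, -0.005, -0.006, 0.012]
ft_force: [-0.4, 0.3, -0.3]
grip_width: 0.0
```

Run:
```python
from h import *
o=get_obs();print(o['eef_pos'],R.from_quat(o['tool_rot']).as_matrix().round(3).tolist(),o['ft_force'],o['ft_torque'],o['joint_pos'].round(3))
```

```text
[ 0.49145299 -0.16408838  0.07904451] [[1.0, -0.009, -0.011], [-0.009, -1.0, -0.024], [-0.011, 0.024, -1.0]] [-0.43067589  0.25607726 -0.2732347 ] [-0.00014881 -0.01014981 -0.0354365 ] [-0.307  0.396 -0.196  0.982 -0.026  2.844]
```

jog_arm --deltas '[[[-5, 0, 5, 1.4, 0.6, 0, 0], [0, 0, 0, 0, 0, 0, 0], [0, 8, 0, 0, 0, 0, 0], [0, 8, 0, 0, 0, 0, 0], [0, 0, 0, 0, 0, 0, 0]]]'

```text
clock: 6.05
eef_pos: [0.4851, -0.1815, 0.073]
tool_rot: [1.0, -0.005, 0.0, -0.001]
ft_force: [0.4, 0.4, 0.1]
grip_width: 0.0002
```

jog_arm --deltas '[[[0, 5, 0, 0, 0, 0, 0], [0, 5, 0, 0, 0, 0, 0], [0, 5, 0, 0, 0, 0, 0]]]'

```text
clock: 6.35
eef_pos: [0.4858, -0.1958, 0.0731]
tool_rot: [1.0, -0.004, 0.001, -0.003]
ft_force: [2.7, 3.2, -1.1]
grip_width: 0.0001
```

jog_arm --deltas '[[[1, 5, 0, 0, 0, 0, 0], [1, 5, 0, 0, 0, 0, 0], [2, 5, 0, 0, 0, 0, 0], [2, 4, 0, 0, 0, 0, 0], [0, 0, 0, 0, 0, 0, 0]]]'

```text
clock: 6.85
eef_pos: [0.4908, -0.2168, 0.0729]
tool_rot: [1.0, -0.004, -0.0, -0.004]
ft_force: [-0.1, 2.0, 1.4]
grip_width: -0.0
```

Run:
```python
from h import *
o=get_obs();print(o['eef_pos'],R.from_quat(o['tool_rot']).as_matrix()[:,2].round(3),o['ft_force'],o['ft_torque'])
im=camera('wrist')[:,:,::-1];cv2.imwrite('pics/w4f.png',im);im=im[150:390,200:500]
cv2.imwrite('pics/w4.png',cv2.resize(np.clip((im/255.)**.45*255,0,255).astype(np.uint8),None,fx=2.5,fy=2.5,interpolation=cv2.INTER_CUBIC))
A=np.array([.5943,-.1973])
for r,a in((.08,-157),(.08,-165),(.08,-170),(.095,-157),(.095,-165),(.095,-170)):
    k=A+r*np.array([np.cos(np.radians(a)),np.sin(np.radians(a))]);print(r,a,((proj('wrist',[*k,.059],o)-(200,150))*2.5).round())
```

```text
[ 0.49077018 -0.21678308  0.07285532] [-0.001  0.007 -1.   ] [-0.08669593  1.97348883  1.43352411] [ 0.37819172 -0.02488478 -0.00171604]
0.08 -157 [365. 190.]
0.08 -165 [308. 210.]
0.08 -170 [272. 217.]
0.095 -157 [395. 261.]
0.095 -165 [329. 282.]
0.095 -170 [287. 291.]
```

View pics/w4.png

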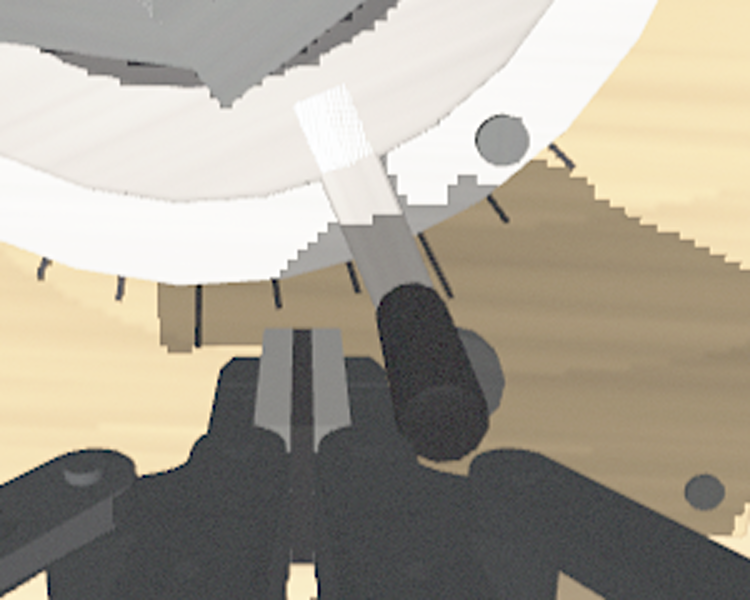

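The lever now runs close to the -157° line. It passes (378,230) in the crop, where (380,226) is predicted for the target. I'll back off, rise and measure exactly.

jog_arm --deltas '[[[0, -8, 0, 0, 0, 0, 0], [0, -10, 0, 0, 0, 0, 0], [0, 0, -40, 0, 0, 0, 0], [0, 0, -45, 0, 0, 0, 0], [0, 0, -40, 0, 0, 0, 0]]]'

```text
clock: 7.4
eef_pos: [0.4866, -0.1957, 0.1941]
tool_rot: [1.0, -0.004, -0.008, -0.005]
ft_force: [0.6, -0.4, -0.1]
grip_width: -0.0
```

jog_arm --deltas '[[[-15, 0, -30, 0, 0, 0, 0], [-15, 0, 0, 0, 0, 0, 0], [0, 0, 0, 0, 0, 0, 0]]]'

```text
clock: 7.7
eef_pos: [0.4604, -0.1953, 0.233]
tool_rot: [1.0, -0.003, -0.001, -0.001]
ft_force: [-0.4, 0.1, -0.0]
grip_width: 0.0002
```

Run:
```python
from h import *
o=get_obs();print(o['eef_pos'],R.from_quat(o['tool_rot']).as_matrix()[:,2].round(3),o['ft_force'],np.abs(o['joint_vel']).max())
im=camera('wrist')[:,:,::-1];cv2.imwrite('pics/w5f.png',im)
for t in("lever_knob","wide_pin_top","damper"):
    print(t,[(np.round(d['at'],1).tolist(),round(d['conf'],2),int(d['pixels'].sum())) for d in masks_of(t,'wrist')])
p=proj('wrist',[.5,-.23,.05],o).astype(int);x0,y0=np.maximum(p-(100,90),0);print(x0,y0)
im=im[y0:y0+150,x0:x0+200]
cv2.imwrite('pics/w5.png',cv2.resize(np.clip((im/255.)**.6*255,0,255).astype(np.uint8),None,fx=4,fy=4,interpolation=cv2.INTER_CUBIC))
```

```text
[ 0.4604465  -0.19526233  0.2330293 ] [-0.002  0.002 -1.   ] [-0.43725737  0.08857984 -0.01965597] 0.06470065256485329
lever_knob [([323.3, 68.1], 0.75, 24181)]
wide_pin_top [([374.7, 201.8], 0.83, 428)]
damper [([322.1, 114.5], 0.87, 72784)]
258 81
```

View pics/w5.png

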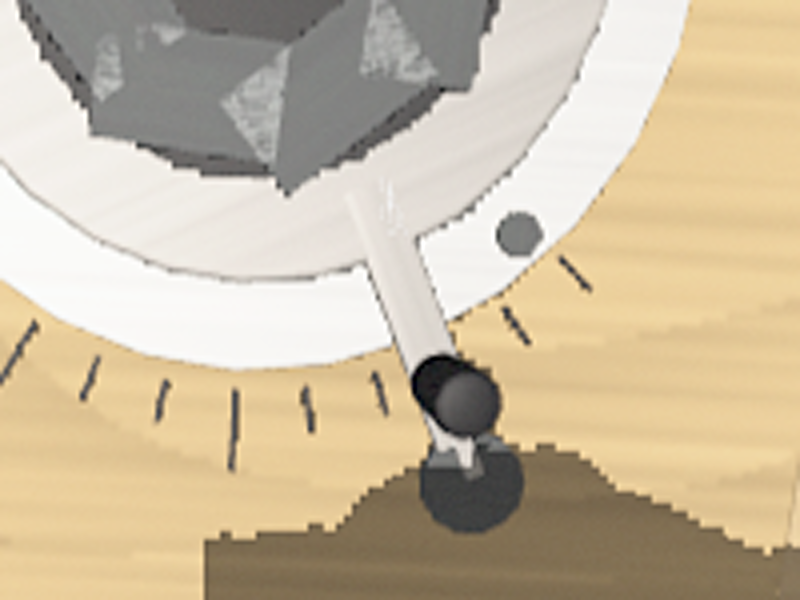

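The crop shows the wide pin head at (471,482) partly under the lever's pointer tip (470,468), and the knob top at (468,405). Now for the numbers.

Run:
```python
from h import *
o=get_obs()
f=lambda u,z:unproj('wrist',(258+u[0]/4,81+u[1]/4),z,o)[:2]
im=cv2.imread('pics/w5f.png');hsv=cv2.cvtColor(im,cv2.COLOR_BGR2HSV);w=((hsv[...,1]<40)&(hsv[...,2]>110)).astype(np.uint8);w[:,:180]=0;w[:,460:]=0
from scipy.optimize import least_squares
P=[]
for r in range(5,110,5):
    c=np.where(w[r])[0]; P+=[(c[0]-.5,r),(c[-1]+.5,r)]
X=np.array([unproj('wrist',p,.048,o)[:2] for p in P])
s=least_squares(lambda q:np.hypot(*(X-q[:2]).T)-q[2],[.59,-.19,.096],loss='soft_l1',f_scale=.001);A=s.x[:2];print('axis',s.x,np.abs(s.fun).max())
W=f((471,482),.035);print('pin',W)
an=lambda p:np.degrees(np.arctan2(*(p-A)[::-1]))
print('pin ang',an(W),np.hypot(*(W-A)))
for n,u,z in(('knobtop',(468,403),.102),('tip',(472,470),.056),('L',(397,330),.059),('R',(450,315),.059),('L2',(370,265),.059),('R2',(418,240),.059)):
    p=f(u,z);print(n,p,an(p),np.hypot(*(p-A)))
```

```text
axis [ 0.59401486 -0.19643301  0.0946696 ] 0.000711792667778266
pin [ 0.46976327 -0.24918826]
pin ang -156.9946967978483 0.13498730509548026
knobtop [ 0.49745572 -0.23744595] -156.98692338311707 0.10490818717255765
tip [ 0.47636701 -0.24600538] -157.15127673313012 0.12766532669421424
L [ 0.50831072 -0.22759819] -160.01687101142366 0.09119466937920771
R [ 0.51152386 -0.239252  ] -152.56731583004867 0.09294207706656626
L2 [ 0.52231546 -0.22131764] -160.8597050363885 0.07589497720927897
R2 [ 0.5275575  -0.23168774] -152.05465498778813 0.07522949413159183
```

The lever points at the pin within about 0.5° (roughly 1 mm). Next, the grey box.

jog_arm --deltas '[[[13, -45, 0, 0, 0, 0, 0], [13, -45, 0, 0, 0, 0, 0], [13, -45, 0, 0, 0, 0, 0], [13, -45, 0, 0, 0, 0, 0], [10, -45, 0, 0, 0, 0, 0]]]'

```text
clock: 8.4
eef_pos: [0.5274, 0.0131, 0.2247]
tool_rot: [1.0, 0.007, -0.007, -0.009]
ft_force: [-0.5, -0.7, -0.1]
grip_width: -0.0002
```

jog_arm --deltas '[[[10, -45, 0, 0, 0, 0, 0], [5, -40, 0, 0, 0, 0, 0], [0, -35, 0, 0, 0, 0, 0], [0, 0, 0, 0, 0, 0, 0], [0, 0, 0, 0, 0, 0, 0]]]'

```text
clock: 8.9
eef_pos: [0.5415, 0.0838, 0.2216]
tool_rot: [0.998, 0.058, -0.015, -0.033]
ft_force: [-0.5, -0.0, 0.0]
grip_width: 0.0002
```

Run:
```python
from h import *
o=get_obs();print(o['eef_pos'],R.from_quat(o['tool_rot']).as_matrix().round(3).tolist(),o['ft_force'])
im=camera('wrist')[:,:,::-1];cv2.imwrite('pics/w6.png',im)
for t in("big_button_top","small_button_top","switch_box"):
  for d in masks_of(t,'wrist')[:3]: print(t,np.round(d['at'],1),round(d['conf'],2),int(d['pixels'].sum()),[unproj('wrist',d['at'],z,o).round(4).tolist()[:2] for z in(.05,.06)])
print(proj('wrist',[.564,.167,.055],o))
```

```text
[0.54146875 0.0837716  0.22158561] [[0.993, 0.114, -0.033], [0.116, -0.991, 0.065], [-0.025, -0.068, -0.997]] [-0.54036894 -0.03063319  0.01138795]
big_button_top [240.2 177.5] 0.77 1478 [[0.562, 0.172], [0.5637, 0.1692]]
small_button_top [158.9 162.6] 0.94 497 [[0.5661, 0.2477], [0.5677, 0.2424]]
small_button_top [215.9 260.8] 0.48 3218 [[0.477, 0.1925], [0.4815, 0.189]]
switch_box [62.  27.3] 0.91 6443 [[0.6676, 0.3274], [0.6659, 0.3195]]
switch_box [605.  414.9] 0.84 802 [[0.3618, -0.2272], [0.3699, -0.2173]]
switch_box [213.4 163.7] 0.79 19173 [[0.5713, 0.1971], [0.5727, 0.1934]]
[244.22143399 176.70320883]
```

View pics/w6.png

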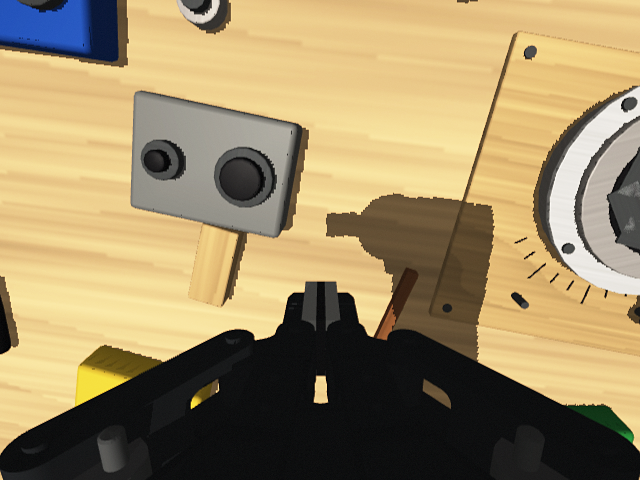

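The wrist view confirms the grey box, with its big button at (240,177) and small button at (159,160). Joint 6 is near its limit, so I'll turn the tool and straighten it before going on.

jog_arm --deltas '[[[0, 0, 0, -3.9, 1.4, -7, 0], [0, 0, 0, 0, 0, -8, 0], [0, 0, 0, 0, 0, -8, 0], [0, 0, 0, 0, 0, -8, 0], [0, 0, 0, 0, 0, 0, 0]]]'

```text
clock: 9.6
eef_pos: [0.5417, 0.0783, 0.2239]
tool_rot: [0.945, 0.327, 0.004, 0.002]
ft_force: [-0.7, -1.3, 0.0]
grip_width: 0.0001
```

```bash
cat > go.py <<'E'
from h import *
import sys
o=get_obs();M=R.from_quat(o['tool_rot']).as_matrix();print(o['clock'],o['eef_pos'].round(4),M.round(3).tolist(),o['ft_force'].round(2),o['joint_pos'].round(3))
print('tool shift mm',(M.T@(np.array([float(a) for a in sys.argv[1:4]])-o['eef_pos'])*1000).round(1),'rot deg',np.degrees(np.cross([0,0,1],M.T@[0,0,-1])).round(2))
E
python3 go.py .563 .17 .12
```

```text
9.6 [0.5417 0.0783 0.2239] [[0.786, 0.619, 0.008], [0.619, -0.786, -0.001], [0.006, 0.006, -1.0]] [-0.68 -1.3   0.05] [ 1.450e-01  3.310e-01  1.090e-01  1.341e+00 -2.000e-03  2.619e+00]
tool shift mm [ 72.9 -59.5 104. ] rot deg [ 0.33 -0.35  0.  ]
```

jog_arm --deltas '[[[25, -20, 0, 0, 0, 0, 0], [25, -20, 0, 0, 0, 0, 0], [22, -19, 0, 0, 0, 0, 0], [0, 0, 0, 0, 0, 0, 0], [0, 0, 0, 0, 0, 0, 0]]]'

```text
clock: 10.1
eef_pos: [0.5636, 0.1675, 0.2253]
tool_rot: [0.949, 0.316, 0.005, 0.002]
ft_force: [-1.0, -0.5, -0.0]
grip_width: -0.0
```

```bash
python3 - <<'E'
from h import *
o=get_obs();im=camera('wrist');cv2.imwrite('pics/w7.png',im[:,:,::-1])
for t in("big_button_top","small_button_top"):
  for d in masks_of(t,'wrist')[:2]: print(t,np.round(d['at'],1),round(d['conf'],2),int(d['pixels'].sum()),[unproj('wrist',d['at'],z,o).round(4).tolist()[:2] for z in(.05,.06)])
E
python3 go.py .5635 .17 .1
```

```text
big_button_top [316.4 221.7] 0.76 1421 [[0.5582, 0.1673], [0.5601, 0.1686]]
big_button_top [ 68.5 399. ] 0.72 631 [[0.2383, 0.2649], [0.2502, 0.2631]]
small_button_top [252.2 162.7] 0.94 404 [[0.5672, 0.2459], [0.5688, 0.2448]]
10.25 [0.5634 0.1668 0.2254] [[0.8, 0.6, 0.011], [0.6, -0.8, -0.001], [0.008, 0.007, -1.0]] [ 0.32 -0.14  0.  ] [ 0.29   0.411  0.23   1.38  -0.004  2.788]
tool shift mm [  1.   -3.5 125.4] rot deg [ 0.43 -0.45  0.  ]
```

jog_arm --deltas '[[[0, -3, 40, 0.4, -0.4, 0, 0], [0, 0, 40, 0, 0, 0, 0], [0, 0, 35, 0, 0, 0, 0], [0, 0, 15, 0, 0, 0, 0], [0, 0, 0, 0, 0, 0, 0]]]'

```text
clock: 10.75
eef_pos: [0.5641, 0.1639, 0.0947]
tool_rot: [0.951, 0.311, 0.004, 0.001]
ft_force: [-0.6, 0.2, -0.1]
grip_width: -0.0003
```

```bash
python3 go.py .561 .169 .06
```

```text
10.75 [0.5641 0.1639 0.0947] [[0.807, 0.59, 0.007], [0.591, -0.807, 0.001], [0.007, 0.003, -1.0]] [-0.61  0.15 -0.09] [ 2.830e-01  4.950e-01  1.100e-02  1.079e+00 -1.000e-03  2.793e+00]
tool shift mm [ 0.3 -6.1 34.7] rot deg [ 0.2  -0.38  0.  ]
```

jog_arm --deltas '[[[0, -6, 12, 0, 0, 0, 0], [0, 0, 6, 0, 0, 0, 0], [0, 0, 5, 0, 0, 0, 0], [0, 0, 4, 0, 0, 0, 0]]]'

```text
clock: 11.15
eef_pos: [0.5628, 0.1682, 0.0696]
tool_rot: [0.951, 0.309, 0.007, 0.001]
ft_force: [0.4, -0.2, -0.6]
grip_width: 0.0002
```

jog_arm --deltas '[[[0, 0, 4, 0, 0, 0, 0], [0, 0, 4, 0, 0, 0, 0], [0, 0, 4, 0, 0, 0, 0]]]'

```text
clock: 11.45
eef_pos: [0.5634, 0.1684, 0.0606]
tool_rot: [0.951, 0.309, 0.008, 0.001]
ft_force: [-10.9, -3.9, 32.5]
grip_width: 0.0
```

32 N, against the 5 N the button needs, means it is bottomed at z≈0.0606. I'll hold for a moment and then retract.

jog_arm --deltas '[[[0, 0, 1, 0, 0, 0, 0], [0, 0, -8, 0, 0, 0, 0], [0, 0, -20, 0, 0, 0, 0], [0, 0, -40, 0, 0, 0, 0], [0, 0, -40, 0, 0, 0, 0]]]'

```text
clock: 11.95
eef_pos: [0.5585, 0.1672, 0.1671]
tool_rot: [0.951, 0.309, 0.003, 0.001]
ft_force: [0.7, -0.3, 0.0]
grip_width: 0.0001
```

jog_arm --deltas '[[[0, 0, -30, 0, 0, 0, 0], [-40, 0, 0, 0, 0, 0, 0], [-40, 0, 0, 0, 0, 0, 0], [0, 0, 0, 0, 0, 0, 0], [0, 0, 0, 0, 0, 0, 0]]]'

```text
clock: 12.45
eef_pos: [0.4983, 0.1211, 0.2065]
tool_rot: [0.951, 0.31, 0.013, 0.001]
ft_force: [0.1, 0.2, 0.4]
grip_width: -0.0
```

Run:
```python
from h import *
o=get_obs();print(o['clock'],o['eef_pos'],o['ft_force'],np.abs(o['joint_vel']).max())
t=camera('top')[:,:,::-1];w=camera('wrist')[:,:,::-1];cv2.imwrite('pics/t8.png',t)
a=cv2.resize(t[130:320,150:480],(800,460),interpolation=cv2.INTER_CUBIC);cv2.imwrite('pics/fin.png',a);cv2.imwrite('pics/w8.png',w)
d=cv2.absdiff(t,cv2.imread('pics/top0.png')).max(2)
print({n:int(d[y-15:y+15,x-15:x+15].mean()) for n,(x,y) in dict(glue=(336,148),tape=(427,158),offcut=(266,263),tub=(480,319),driver=(167,285),stick=(339,272),socket=(260,175)).items()})
```

```text
12.45 [0.4982696  0.12113813 0.20646655] [0.09354125 0.19058069 0.4114181 ] 0.038980995497662735
{'glue': 2, 'tape': 2, 'offcut': 10, 'tub': 2, 'driver': 2, 'stick': 51, 'socket': 2}
```

View pics/fin.png

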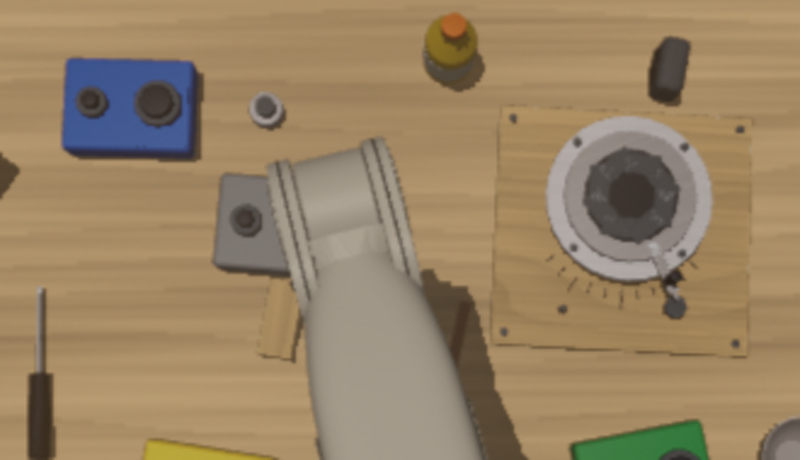

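```bash
python3 -c "
from workcell import *
print(job_done())"
```

```text
the job is handed in; nothing more can be done
None
```

I set the lever to the wide-headed pin and pressed the grey box's big button down. I then lifted clear and handed the job in at about 12.5 s of robot time.

- **Lever:** I pushed the knob with shut fingers. On the first push the fingers slipped round the knob, so I backed off, recentred and pushed again. The wrist picture afterwards put the lever tip and knob within about 0.2° of the pin's direction, well inside 6 mm. The lever edges gave a rougher figure, up to about 0.7° off. The final top view still shows the lever on the pin.
- **Button:** The press stopped at a tool height of 60.6 mm with about 32 N against it, where the button needs about 5 N, so I take it as fully down. I saw no direct reading of the travel. My two wrist estimates of the button's position disagreed by about 4 mm in x, both within the button's 19 mm radius.
- **Final state:** The arm hid the big button in the last top view, so its return to the up position was not seen. The wrist force was about 0.5 N or less and the arm was clear of everything.
- **Other things on the bench:** The glue, tape, tub, screwdriver and socket did not change between the first and last top pictures. The offcut and stick differed, and both were beside the arm or its shadow. They looked in place by eye.

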